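# Screw down the lid of a pressure cooker

## Robot

A 7-joint arm with a two-finger parallel gripper is mounted at the origin on a cart in front of the work surface, level with it; the furniture and walls round the work are solid. World frame = base frame: x ahead of the robot, y to its left, z up, the work surface at z = 0. Lengths are in mm, angles in degrees, forces in N, time in s.
With the tool pointing down it reaches from about 425 to 925 mm from the base axis. Payload 6.8 kg.
Tool frame: the origin (TCP) lies at the very end of the fingers, on their centre line; the grasp point (between the pads) lies 19 mm behind it; z points along the fingers, y is the line along which they close (so a half turn about z gives the same grasp; the last joint's range is limited). The gripper opens to 85 mm and grips with 20 to 120 N. Pads are 22 mm wide; open, the fingers measure 114 mm over their backs; the gripper's body (76 mm by 85 mm) begins 54 mm behind the grasp point. The pads swing forward as they close: fully open they stand 13 mm farther back than shut.
Start: joints at [-79.876, 27.33, 1.283, 89.118, -0.659, 63.558, -4.761], TCP at [189.648, 647.828, 231.308] pointing down, gripper open.
Joint ranges: [-169.35, 169.35], [-19.33, 120.38], [-80.79, 83.38], [13.8, 139.57], [-78.32, 258.32], [9.67, 109.79], [-169.56, 169.56]. Speed limits (degrees/s): [136.94, 136.94, 180, 180, 180, 180, 180].

## Interface

Orientations are given as [roll, pitch, yaw] about the fixed x, y, z axes, in that order (R = Rz(yaw) Ry(pitch) Rx(roll)).
In Python, from plant import ctrl gives the robot as it stands. The module is installed in compiled form; this text tells all that it offers.
- The arm moves only by the tool jog_arm, never from a script. Its argument "steps" is one flat list of numbers, 7 for each row, row after row: the opening, from -1 (shut) to 1 (fully open), then the shift along the tool's x, y, z in mm, then the turn, a rotation vector about the tool's x, y, z in rad. In form: [gripper, x, y, z, rx, ry, rz, gripper, x, y, z, rx, ry, rz, ...]. A call has 1 to 10 rows; each row shifts and turns the commanded pose from where the row before left it, along the tool's axes as they then stand; what a row does not reach is not made up. A row lasts 1/8 s, in which the tool goes at most 62.5 mm and 10.7 degrees, less where a joint would pass 70% of its speed; a pose out of reach is approached as far as the arm can. A call with a gripper value outside its range is refused whole. The fingers move at their own pace and stop on an object; "grip_force" is the grip in N (left out, the last holds). Time passes only in rows, so rows that do not move let the fingers close. It gives the time, the measured TCP pose, the force, the opening and the grip force at its end, in the units of the state.
- ctrl.state(): the state, without advancing time (a new reading comes with each control period).
- ctrl.grab_frame(name): name is "scene" or "top" or "wrist"; returns the picture (400x640x3 uint8, red, green, blue); there is no depth.
- ctrl.calibration(name): a dict with "fx", "fy", "cx", "cy" (pixels), "dist_coeffs" ([k1, k2, p1, p2, k3] as OpenCV has them; the pictures are not rectified), "extrinsics" (4x4, takes a point from world to camera coordinates). Camera axes: x right, y up, looking along -z (the intrinsics and any distortion apply to the point x, -y, -z); pixel columns grow to the right and rows downward; lengths in mm; the calibration is good to about 2 mm. A picture is of the moment at which its call begins: read the wrist's pose just before it. calibration takes no time and is no camera call; for the wrist camera it gives the pose at the moment of the call.
- ctrl.job_done(): hands the job in; it is judged then, once.
The state is a dict: "time_s": time; "q": joint angles; "joint_velocities": joint speeds; "joint_torque": joint torques, N m; "position": TCP position; "orientation": TCP orientation; "contact_force": force on the tool from outside, world axes, zero at the start; "wrist_torque": the same for the moment, N m; "opening": finger opening in mm; "finger_force": force on a finger pad.
Only numpy, scipy, OpenCV 4.12 (cv2) and the standard library are available. Lean on these libraries where they do the work, as an engineer would, in place of code of your own. Each camera call takes 0.05 s, during which the arm holds its last target. There are 200 camera calls.

## Task

The jars are in the pressure cooker; close it. Put the lid squarely on the pot with its clamping bar clear of the two steel hooks, swing the bar under both hooks until it meets their stops, then turn the T-handle clockwise until the bar comes up against the hooks and is snug, without forcing it. Leave the pot and everything round it standing where it is, and let go.

Things in the scene. Friction and masses are not known exactly. Their poses are not given: they have to be found in the camera images.
- pot: Steel pressure-cooker pot, heavy (4 to 6 kg), three jars inside well below its rim; 188 mm across, 115 mm high to the rim, wall 4 mm. Origin: centre of its underside, z up. A steel hook stands on its +x and on its -x side, up to 176 mm above the base and out to 128 mm from the axis. Two black loop handles at +y and -y reach 140 mm from the axis, 84 to 101 mm up.
- pot_rim (a point): Centre of the pot's mouth, 115 mm above its base. Clear opening 176 mm.
- hook_a (a point): Underside of the lip of the hook on the pot's +x side, 108 mm from the pot's axis, 167 mm above its base. The lip is 42 mm wide, 9 mm thick and reaches from 101 to 127 mm from the axis; below it an upright plate 122 mm out. From above, the hook is open on its counter-clockwise side and closed by a stop on its clockwise side: a bar swung clockwise stops along the pot's x axis to about 3 degrees.
- hook_b (a point): The same point of the like hook on the pot's -x side (also open on its counter-clockwise side, seen from above).
- lid: Round steel lid, about 0.8 kg with bar and T-handle, on the worktop at the start. Origin: centre of the underside of its plug, z up. Plug 170 mm across, 8 mm deep, bevelled; flange above it 193 mm across, to rest on the rim, so the origin ends 8 mm below the rim. Top 13 mm above the origin at the edge, 31 mm in the middle; two valves up to 34 mm high, 56 mm from the axis, at +y and -y.
- clamp_bar: Steel bar across the lid, 232 mm long, 18 mm wide; turns about the lid's axis (0.06 N m friction), rises with the screw. Origin on that axis, x along the bar, z up; 0 to 8 mm above the lid's origin at the start, 21 mm where it meets the hooks. Arms reach up from 39 mm above its origin at the ends to 55 mm near the axis, boss 61 mm. Set the lid down with the bar 25 degrees or more off the hooks.
- bar_end_a (a point): Middle of the bar's flat end on its +x side, 98 mm from the axis, 34 mm above the bar's origin. The flat end runs from 80 to 116 mm from the axis and is 10 mm thick.
- bar_end_b (a point): The same on the bar's -x side.
- t_handle: Black T-handle of the screw, on the lid's axis: a bar 110 mm long, 16 wide, 16 high. x along it, z up; origin at the lid's origin. Clockwise from above tightens: one turn raises the clamping bar 18 mm (0.7 to 1.3 turns needed). It turns against 0.1 N m of friction and stays put; once the bar bears on the hooks resistance climbs steeply, and 0.2 N m is snug. The lid can be lifted by it.
- t_grip (a point): Middle of the T-handle's bar, 92 mm above the lid's origin whatever the screw's turn.
- pepper_mill: Dark wooden pepper mill, 58 mm across, 170 mm high. Origin: centre of its foot. Bystander.
- coffee_jar: Glass jar of coffee with a grey lid, 71 mm across, 135 mm high. Origin: centre of its foot. Bystander.
- honey_jar: Glass jar with a red lid, 61 mm across, 86 mm high. Origin: centre of its foot. Bystander.
- spice_2: Spice jar with a red cap, 45 mm across, 106 mm high. Origin: centre of its foot. Bystander.
- teaspoon: Steel teaspoon lying on the worktop, 130 x 26 mm, 11 mm high. Origin: centre of its underside. Bystander.
- tea_light: Tea light, a low white cup 38 mm across and 15 mm high. Origin: centre of its foot. Bystander.
- oven_corner (a point): Upper front corner, nearest the robot, of the black table-top oven, which is fixed and 276 mm high. From here its front runs away from the robot and to its left at 46 degrees to the x axis, with a door handle and knobs standing out up to 45 mm: keep the gripper's body clear of it.

How it is judged (in metres and radians):
On the way, in this order (a step that is already met when the one before it is completed fails the run):
1. the lid sits squarely on the pot (horizontal distance between lid and pot below 0.007 m and z of lid in the frame of pot_rim below -0.004 m and angle between lid's own z axis and vertical below 0.04 rad), for 0.2 s.
2. the bar is swung under both hooks (all of step 1 and angle between the x axis of clamp_bar and the x axis of pot, either way round below 0.15 rad), for 0.2 s.
3. the bar is screwed up snug against the hooks (all of step 2 and contact force between clamp_bar and pot above 15 N), for 0.3 s.
At the end, for the whole second after the job is handed in: The lid sits level on the pot (within 7 mm of centre, plug inside the rim), its bar lies under both hooks (within 0.15 rad of the hooks' line) and bears on them with 15 to 150 N; the pot is upright and within 40 mm of where it stood; bystanders within 30 mm and upright (all of step 3 and contact force between clamp_bar and pot below 150 N and distance of pot from where it was at the start of the episode below 0.04 m and angle between pot's own z axis and vertical below 0.04 rad and linear speed of lid below 0.02 m/s and distance of each of pepper_mill, coffee_jar, honey_jar, spice_2, teaspoon, tea_light from where it was at the start of the episode below 0.03 m and angle between each of pepper_mill, coffee_jar, honey_jar, spice_2's own z axis and vertical below 0.1 rad); the robot touches nothing.
It fails at once if the screw is forced: the bar bears on the hooks with more than 250 N (contact force between clamp_bar and pot above 250 N).
It fails at once if the pot is tipped (angle between pot's own z axis and vertical above 0.2 rad).
It fails at once if a bystander is knocked over (angle between any of pepper_mill, coffee_jar, honey_jar, spice_2's own z axis and vertical above 0.5 rad).
It also fails if it takes over 72 s, if anything falls off the work surface, if the arm or the gripper's body presses on something with over 40 N, if the wrist force passes 120 N, or if a joint passes its speed limit or range.

## Working session

There is one attempt and no reset: what is moved stays moved. The work goes in short steps, Python scripts to look and compute and a tool call to move; the robot and the scene stay as the last step left them, time stands still between calls to the robot, and variables do not carry over. Pictures are saved under pics/ and viewed, at most 10 in all, crops included, and the job is handed in when it is done.

Besides the shell and the picture viewer there is one more tool, called after "Request:" by a JSON object that holds its "name" and its "arguments". jog_arm: Moves the arm, as the interface text tells. Its arguments: {"type":"object","properties":{"steps":{"type":"array"},"grip_force":{"type":"number"}},"required":["steps"]}

```bash
mkdir -p pics; cat > h.py <<'E'
import numpy as np, cv2
from plant import ctrl
from scipy.spatial.transform import Rotation as R
def snap(n,f):
    s=ctrl.state(); c=ctrl.calibration(n); im=ctrl.grab_frame(n); cv2.imwrite('pics/'+f,im[:,:,::-1]); return c
F=np.diag([1,-1,-1])
def proj(c,P):
    E=np.array(c['extrinsics']); p=(np.atleast_2d(P)@E[:3,:3].T+E[:3,3])@F
    K=np.array([[c['fx'],0,c['cx']],[0,c['fy'],c['cy']],[0,0,1]])
    return cv2.projectPoints(p.astype(float),np.zeros(3),np.zeros(3),K,np.array(c['dist_coeffs'],float))[0][:,0]
def atz(c,uv,z):
    E=np.array(c['extrinsics']);K=np.array([[c['fx'],0,c['cx']],[0,c['fy'],c['cy']],[0,0,1]])
    n=cv2.undistortPoints(np.array(uv,float).reshape(-1,1,2),K,np.array(c['dist_coeffs'],float))[:,0]
    d=np.c_[n,np.ones(len(n))]@F@E[:3,:3]; o=-E[:3,:3].T@E[:3,3]
    z=np.broadcast_to(z,len(d)); return o+d*((z-o[2])/d[:,2])[:,None]
E
python3 - <<'E'
from h import *
import json
for n in ['top','scene']:
    c=snap(n,n+'0.png'); E=np.array(c['extrinsics']); print(n,c['fx'],c['dist_coeffs'],-E[:3,:3].T@E[:3,3],E[2,:3])
    json.dump({k:np.array(v).tolist() for k,v in c.items()},open(n+'.json','w'))
s=ctrl.state(); print(s)
E
```

```text
top 374.00889085047237 [-0.04371996  0.          0.          0.          0.        ] [ 362.50821154   98.53498993 1414.67215872] [-0.1800707   0.01138767  0.98358775]
scene 408.22357731944356 [0.01740643 0.         0.         0.         0.        ] [ -92.88077842 -594.04490566  870.50398077] [-0.5637722  -0.59152207  0.57642219]
{'time_s': 0.1, 'q': array([-79.87630738,  27.37120792,   1.27944815,  89.17133087,
        -0.6591777 ,  63.56088367,  -4.76092747]), 'joint_velocities': array([ 0.02069143, -0.06214833, -0.0544502 , -0.20004922,  0.03221532,
       -0.01396152,  0.05591264]), 'joint_torque': array([ 4.76664252e-03, -5.97760606e+01,  1.61383163e+00, -2.81951791e+01,
        1.28253055e-02,  4.98559530e-03,  1.68846901e-05]), 'position': array([189.49696045, 647.29154774, 230.43068376]), 'orientation': array([-1.79904121e+02,  6.43490718e-03,  1.63684641e+02]), 'contact_force': array([-1.21110586, -0.00925479,  0.20211631]), 'wrist_torque': array([-0.01765938, -0.00541805,  0.01188773]), 'finger_force': 0.0, 'opening': 85.44568460663018}
```

View pics/top0.png

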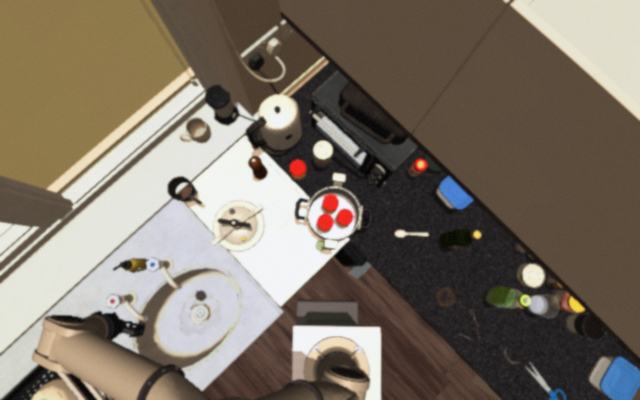

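View pics/scene0.png

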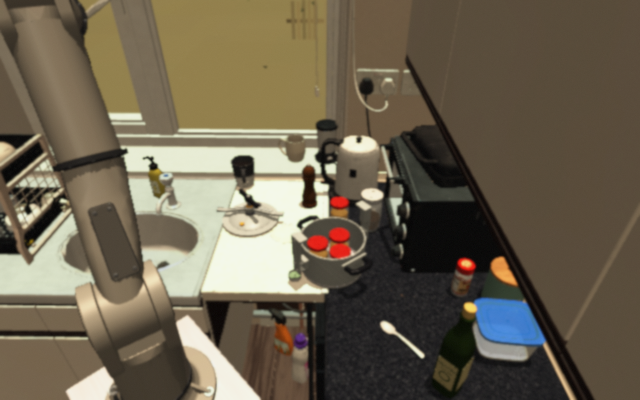

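The top view shows the pot at about (333,214) with hooks at (339,179) and (328,244), and the lid at about (239,226). I'll zoom in on both.

```bash
python3 - <<'E'
import cv2
a=cv2.imread('pics/top0.png')[150:270,205:385]; cv2.imwrite('pics/c1.png',cv2.resize(a,(792,528),interpolation=cv2.INTER_CUBIC))
E
```

```text
(no output)
```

View pics/c1.png

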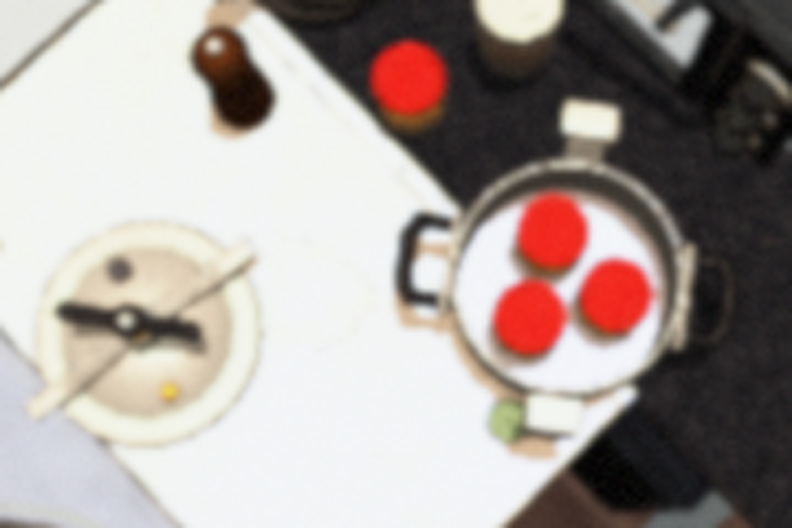

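```bash
python3 - <<'E'
from h import *
import json
c=json.load(open('top.json'))
def w(l,z):
    l=np.array(l,float); return atz(c,np.c_[205-.5+.5/4.4+l[:,0]/4.4,150-.5+.5/4.4+l[:,1]/4.4],z)
def pr(n,p):
    d=p[0]-p[1]; print(n,p.mean(0).round(1),np.linalg.norm(d).round(1),np.degrees(np.arctan2(d[1],d[0])).round(1))
pr('hooks',w([(591,121),(552,414)],176)); pr('T',w([(60,313),(197,335)],100)); pr('bar',w([(245,258),(42,408)],39))
pr('flange lr',w([(35,333),(262,333)],10));pr('flange tb',w([(148,220),(148,447)],10))
pr('potrim lr',w([(447,280),(690,280)],115));pr('potrim tb',w([(570,158),(570,398)],115))
print(ctrl.state()['position'])
E
```

```text
hooks [551.6  23.7 176. ] 227.9 -6.9
T [507.9 374.2 100. ] 112.0 82.1
bar [507.8 373.3  39. ] 208.6 -51.5
flange lr [510.5 375.4  10. ] 194.4 91.2
flange tb [511.2 375.9  10. ] 195.1 3.2
potrim lr [548.8  22.4 115. ] 194.1 91.2
potrim tb [551.7  21.3 115. ] 193.5 0.6
[189.49696045 647.29154774 230.43068376]
```

Estimates: pot axis (551,23) with its hook line at -7°, lid axis (509,374), T at 82°, clamp bar at -51.5°. I'll move above the lid at the same height, turn to the T, then look with the wrist camera.

Request:
{"name": "jog_arm", "arguments": {"steps": [1,-38.3,-17.2,0,0,0,0,1,-38.3,-17.2,0,0,0,0,1,-38.3,-17.2,0,0,0,0,1,-38.3,-17.2,0,0,0,0,1,-38.3,-17.2,0,0,0,0,1,-38.3,-17.2,0,0,0,0,1,-38.3,-17.2,0,0,0,0,1,-38.3,-17.2,0,0,0,0,1,-38.3,-17.2,0,0,0,0,1,-38.3,-17.2,0,0,0,0]}}

```text
time_s: 1.35
position: [509.6, 374.0, 230.9]
orientation: [-180.0, -0.0, 163.7]
contact_force: [0.4, 0.0, -1.0]
opening: 85.6
finger_force: 0.0
```

Request:
{"name": "jog_arm", "arguments": {"steps": [1,0,0,0,0,0,0.1785,1,0,0,0,0,0,0.1785,1,0,0,0,0,0,0.1785,1,0,0,0,0,0,0.1785,1,0,0,0,0,0,0.1785,1,0,0,0,0,0,0.1785,1,0,0,0,0,0,0.1785,1,0,0,0,0,0,0.1785,1,0,0,0,0,0,0,1,0,0,0,0,0,0]}}

```text
time_s: 2.6
position: [508.7, 375.1, 231.1]
orientation: [-180.0, 0.0, 82.1]
contact_force: [-0.1, -0.2, -0.0]
opening: 85.6
finger_force: 0.0
```

```bash
python3 - <<'E'
from h import *
import json
c=snap('wrist','w1.png'); json.dump({k:np.array(v).tolist() for k,v in c.items()},open('w1.json','w'))
s=ctrl.state(); print(s['time_s'],s['position'],s['orientation'],s['q'])
a=cv2.imread('pics/w1.png'); cv2.imwrite('pics/w1b.png',cv2.resize(a,(800,500)))
E
```

```text
2.65 [508.77956696 375.10565675 231.14059426] [-1.79986000e+02  9.78502430e-03  8.20264308e+01] [-60.68688457  24.66233369  25.33837835  96.67480938 -11.74827909
  61.31842409 -39.67402705]
```

View pics/w1b.png

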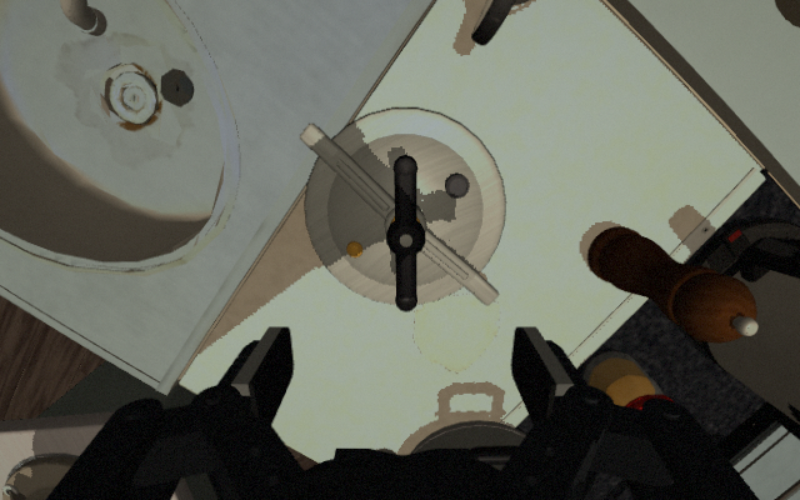

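```bash
python3 - <<'E'
from h import *
import json
c=json.load(open('w1.json'))
w=lambda l,z: atz(c,np.array(l,float)/1.25,z)
def pr(n,p):
    d=p[0]-p[1]; print(n,p.mean(0).round(1),np.linalg.norm(d).round(1),np.degrees(np.arctan2(d[1],d[0])).round(1))
pr('T',w([(405,155),(405,311)],96)); 
for z in(34,39,44):pr('bar',w([(312,134),(486,296)],z))
pr('flange lr',w([(305,206),(506,206)],11));pr('flange tb',w([(406,107),(406,304)],11))
pr('valves',w([(457,185),(355,248)],34)); print(w([(405,240)],100))
E
```

```text
T [510.4 376.6  96. ] 121.2 82.1
bar [510.3 375.7  34. ] 217.3 128.4
bar [510.5 376.9  39. ] 214.1 128.4
bar [510.6 378.   44. ] 210.9 128.4
flange lr [512.4 384.   11. ] 192.1 172.0
flange tb [511.9 376.9  11. ] 191.8 82.2
valves [510.7 378.3  34. ] 108.6 24.3
[[510.30287924 376.23268162 100.        ]]
```

T at (510.4,376.4), yaw 82°; bar at 128.4°. I'll descend and grip the T.

Request:
{"name": "jog_arm", "arguments": {"steps": [1,1.6,1.5,35,0,0,0,1,0,0,40,0,0,0,1,0,0,40,0,0,0,1,0,0,25,0,0,0,1,0,0,14,0,0,0,1,0,0,0,0,0,0,-1,0,0,0,0,0,0,-1,0,0,0,0,0,0,-1,0,0,0,0,0,0,-1,0,0,0,0,0,0], "grip_force": 80}}

```text
time_s: 3.9
position: [511.3, 376.6, 78.0]
orientation: [179.9, -0.1, 81.9]
contact_force: [-4.8, -1.6, 4.4]
opening: 14.2
finger_force: 78.1
```

Request:
{"name": "jog_arm", "arguments": {"steps": [-1,0,0,0,0,0,0,-1,0,0,0,0,0,0,-1,0,0,0,0,0,0,-1,0,0,0,0,0,0]}}

```text
time_s: 4.4
position: [511.3, 376.6, 78.0]
orientation: [179.9, -0.0, 81.9]
contact_force: [0.5, 0.1, 6.3]
opening: 14.1
finger_force: 78.6
```

Before lifting, a precise look at the pot is worthwhile because the held lid would block it. I'll release and go over the pot.

Request:
{"name": "jog_arm", "arguments": {"steps": [1,0,0,0,0,0,0,1,0,0,0,0,0,0,1,0,0,0,0,0,0,1,0,0,-30,0,0,0,1,0,0,-50,0,0,0,1,0,0,-50,0,0,0,1,0,0,-50,0,0,0,1,0,0,-50,0,0,0,1,0,0,-40,0,0,0]}}

```text
time_s: 5.52
position: [510.7, 376.5, 349.6]
orientation: [180.0, -0.1, 81.9]
contact_force: [-0.0, -0.2, -0.1]
opening: 85.3
finger_force: 0.0
```

Request:
{"name": "jog_arm", "arguments": {"steps": [1,-34.5,8.85,0,0,0,0,1,-34.5,8.85,0,0,0,0,1,-34.5,8.85,0,0,0,0,1,-34.5,8.85,0,0,0,0,1,-34.5,8.85,0,0,0,0,1,-34.5,8.85,0,0,0,0,1,-34.5,8.85,0,0,0,0,1,-34.5,8.85,0,0,0,0,1,-34.5,8.85,0,0,0,0,1,-34.5,8.85,0,0,0,0]}}

```text
time_s: 6.78
position: [549.2, 21.3, 347.3]
orientation: [-180.0, -0.0, 81.9]
contact_force: [-0.1, 0.6, 0.0]
opening: 85.4
finger_force: 0.0
```

Request:
{"name": "jog_arm", "arguments": {"steps": [1,0,0,0,0,0,0,1,0,0,0,0,0,0]}}

```text
time_s: 7.02
position: [549.2, 23.1, 347.1]
orientation: [-180.0, -0.0, 81.9]
contact_force: [-0.2, 1.6, 0.7]
opening: 85.8
finger_force: 0.0
```

```bash
python3 - <<'E'
from h import *
import json
c=snap('wrist','w2.png'); json.dump({k:np.array(v).tolist() for k,v in c.items()},open('w2.json','w'))
s=ctrl.state(); print(s['time_s'],s['position'],s['orientation'],s['q'])
a=cv2.imread('pics/w2.png'); cv2.imwrite('pics/w2b.png',cv2.resize(a,(800,500)))
E
```

```text
7.075 [549.25514443  23.68541414 347.10370721] [-1.79973119e+02 -2.40424726e-02  8.19516035e+01] [-40.21957068  11.03796004  37.08465484  99.58118898  -7.01396586
  71.72383692  -9.48459728]
```

View pics/w2b.png

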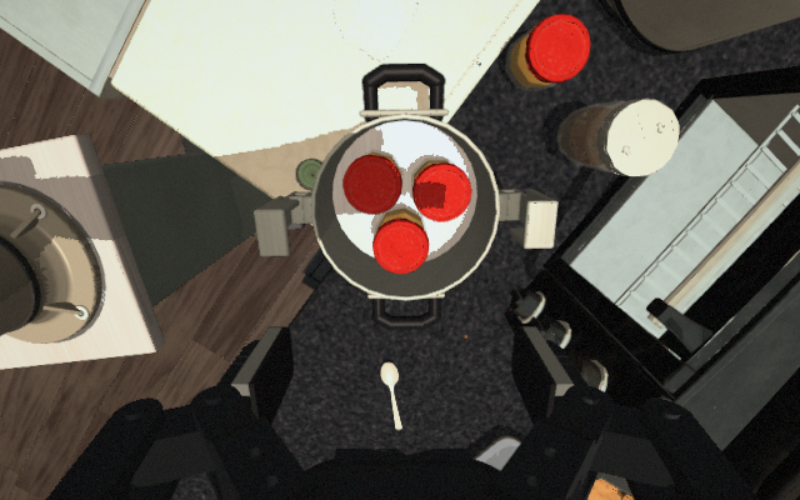

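The pot rim spans (314..498, 114..299) px, with hook plates at (300,206) and (508,206). The oven knobs are at (530,305) and (560,332).

```bash
python3 - <<'E'
from h import *
import json
c=json.load(open('w2.json'))
w=lambda l,z: atz(c,np.array(l,float)/1.25,z)
E=np.array(c['extrinsics']); cam=-E[:3,:3].T@E[:3,3]; print('cam',cam)
a=cv2.imread('pics/w2b.png')
def pr(n,p):
    d=p[0]-p[1]; print(n,p.mean(0).round(1),np.linalg.norm(d).round(1),np.degrees(np.arctan2(d[1],d[0])).round(1))
# fit circle to points on outer rim z=115
pr('rim lr',w([(314,206),(499,206)],115));pr('rim tb',w([(406,114),(406,299)],115))
pr('hookplate',w([(508,206),(300,206)],140)); pr('handles',w([(404,65),(406,327)],100))
print('knob',w([(520,305),(540,300)],200).round(0)); print('oven corner',w([(672,400)],276).round(0),w([(550,265)],276).round(0))
# overlay predicted model
for x0,y0,yaw in[(551,24,-7)]:
    im=a.copy(); Rz=R.from_euler('z',yaw,degrees=True).as_matrix(); T=np.array([x0,y0,0])
    t=np.linspace(0,2*np.pi,200)
    for r in(94,88): 
        for p in proj(c,np.c_[r*np.cos(t),r*np.sin(t),0*t+115]@Rz.T+T): cv2.circle(im,tuple(int(v) for v in p*1.25),0,(255,0,0),-1)
    for s in(1,-1):
        q=np.array([(101,-21),(127,-21),(127,21),(101,21)])*s
        for z,col in((176,(0,0,255)),(167,(0,255,0))):
            p=proj(c,np.c_[q,0*q[:,0]+z]@Rz.T+T)*1.25; cv2.polylines(im,[p.astype(int)],True,col,1)
    cv2.imwrite('pics/o1.png',cv2.resize(im[60:340,220:620],(800,560)))
E
```

```text
cam [560.33865775 103.28229072 490.10119273]
rim lr [553.7  29.6 115. ] 182.6 171.8
rim tb [552.2  22.4 115. ] 186.1 82.0
hookplate [551.9  34.9 140. ] 191.8 -8.2
handles [551.6  23.4 100. ] 271.9 82.4
knob [[637. -50. 200.]
 [654. -47. 200.]]
oven corner [[720. -99. 276.]] [[636.  14. 276.]]
```

View pics/o1.png

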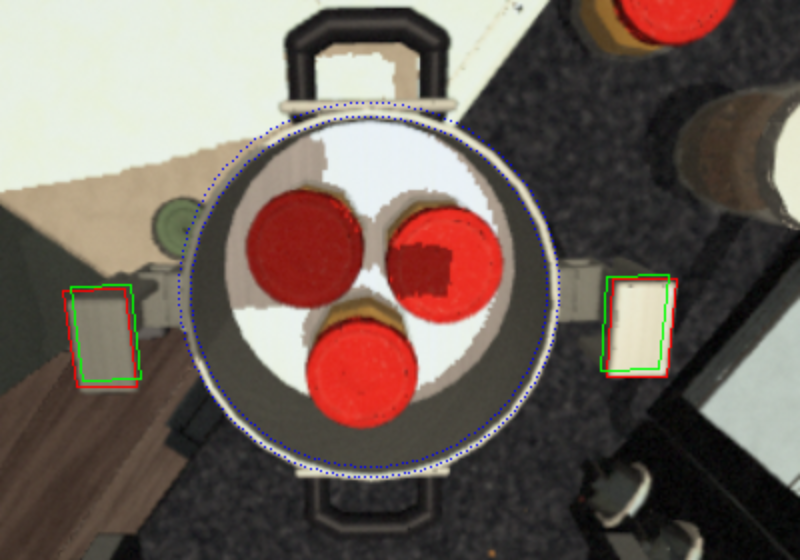

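Refined pot: (552.5,23.4), yaw -6.8°. The oven is far enough away. I'll retrace to the lid and grip the T.

Request:
{"name": "jog_arm", "arguments": {"steps": [1,34.5,-8.85,0,0,0,0,1,34.5,-8.85,0,0,0,0,1,34.5,-8.85,0,0,0,0,1,34.5,-8.85,0,0,0,0,1,34.5,-8.85,0,0,0,0,1,34.5,-8.85,0,0,0,0,1,34.5,-8.85,0,0,0,0,1,34.5,-8.85,0,0,0,0,1,34.5,-8.85,0,0,0,0,1,34.5,-8.85,0,0,0,0]}}

```text
time_s: 8.32
position: [509.3, 379.2, 347.0]
orientation: [-180.0, -0.0, 82.0]
contact_force: [0.2, -0.2, 0.1]
opening: 85.5
finger_force: 0.0
```

Request:
{"name": "jog_arm", "arguments": {"steps": [1,0,0,0,0,0,0,1,0,0,50,0,0,0,1,0,0,50,0,0,0,1,0,0,50,0,0,0,1,0,0,50,0,0,0,1,0,0,40,0,0,0,1,0,0,30,0,0,0,1,0,0,0,0,0,0,-1,0,0,0,0,0,0,-1,0,0,0,0,0,0], "grip_force": 80}}

```text
time_s: 9.57
position: [511.6, 377.3, 79.1]
orientation: [179.9, -0.1, 81.9]
contact_force: [1.0, 0.0, 0.3]
opening: 51.4
finger_force: 0.0
```

Request:
{"name": "jog_arm", "arguments": {"steps": [-1,0,0,0,0,0,0,-1,0,0,0,0,0,0,-1,0,0,0,0,0,0,-1,0,0,0,0,0,0,-1,0,0,-15,0,0,0,-1,0,0,-35,0,0,0,-1,0,0,-50,0,0,0,-1,0,0,-50,0,0,0,-1,0,0,-50,0,0,0,-1,0,0,0,0,0,0]}}

```text
time_s: 10.82
position: [512.3, 377.2, 281.2]
orientation: [179.7, -0.3, 81.8]
contact_force: [1.4, 0.0, -8.8]
opening: 14.3
finger_force: 79.1
```

Request:
{"name": "jog_arm", "arguments": {"steps": [-1,0,0,0,0,0,-0.1745,-1,0,0,0,0,0,-0.1745,-1,0,0,0,0,0,-0.1745,-1,0,0,0,0,0,-0.1745,-1,0,0,0,0,0,-0.1745,-1,0,0,0,0,0,-0.1745,-1,0,0,0,0,0,-0.1745,-1,0,0,0,0,0,-0.1745,-1,0,0,0,0,0,0]}}

```text
time_s: 11.95
position: [509.2, 375.3, 274.2]
orientation: [-179.7, -0.2, 161.8]
contact_force: [-0.3, -0.7, -8.6]
opening: 14.5
finger_force: 79.2
```

Request:
{"name": "jog_arm", "arguments": {"steps": [-1,-14.7,-32.4,0,0,0,0,-1,-14.7,-32.4,0,0,0,0,-1,-14.7,-32.4,0,0,0,0,-1,-14.7,-32.4,0,0,0,0,-1,-14.7,-32.4,0,0,0,0,-1,-14.7,-32.4,0,0,0,0,-1,-14.7,-32.4,0,0,0,0,-1,-14.7,-32.4,0,0,0,0,-1,-14.7,-32.4,0,0,0,0,-1,-14.7,-32.4,0,0,0,0]}}

```text
time_s: 13.2
position: [548.3, 21.7, 275.9]
orientation: [-179.9, -0.1, 161.6]
contact_force: [-0.2, 0.5, -7.9]
opening: 14.5
finger_force: 79.2
```

Request:
{"name": "jog_arm", "arguments": {"steps": [-1,0,0,0,0,0,0,-1,0,0,0,0,0,0,-1,0,0,0,0,0,0,-1,0,0,0,0,0,0]}}

```text
time_s: 13.7
position: [549.2, 23.8, 277.0]
orientation: [180.0, -0.0, 161.9]
contact_force: [0.1, -0.3, -8.8]
opening: 14.2
finger_force: 79.2
```

```bash
python3 - <<'E'
from h import *
import json
c=snap('top','t2.png'); c2=snap('wrist','w3.png'); json.dump({k:np.array(v).tolist() for k,v in c2.items()},open('w3.json','w'))
s=ctrl.state(); print(s['time_s'],s['position'],s['orientation'],s['q'],s['wrist_torque'])
E
```

```text
13.8 [549.25123425  23.43016971 277.20058189] [ 1.79997714e+02 -1.10893045e-02  1.61886853e+02] [-25.40146516  13.21640633  19.67286264 104.37197206  -4.95189204
  63.25361626  67.90944834] [-0.00850304  0.05150742 -0.00059907]
```

View pics/w3.png

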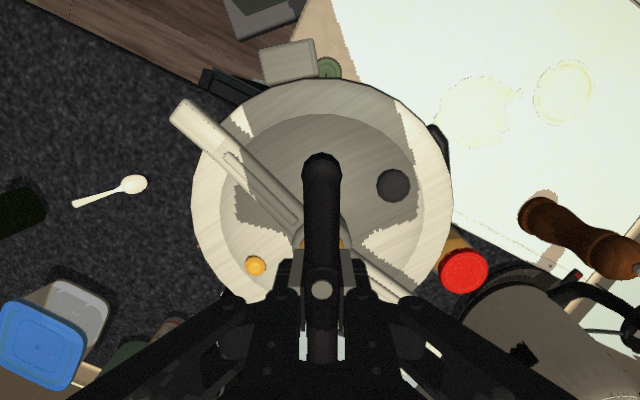

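The lid is held level, with the bar at about 208° and its end at (190,115), clear of hook b at (290,60). I'll correct by 2.7 mm and lower.

Request:
{"name": "jog_arm", "arguments": {"steps": [-1,-2.7,0.9,15,0,0,0,-1,0,0,25,0,0,0,-1,0,0,20,0,0,0,-1,0,0,12,0,0,0,-1,0,0,0,0,0,0,-1,0,0,0,0,0,0,-1,0,0,0,0,0,0]}}

```text
time_s: 14.68
position: [552.9, 22.9, 206.2]
orientation: [179.9, 0.1, 161.8]
contact_force: [-1.1, 0.8, -8.6]
opening: 14.1
finger_force: 79.4
```

Request:
{"name": "jog_arm", "arguments": {"steps": [-1,0.7,0.2,4,0,0,0,-1,0,0,4,0,0,0,-1,0,0,3,0,0,0,-1,0,0,3,0,0,0,-1,0,0,2,0,0,0,-1,0,0,0,0,0,0]}}

```text
time_s: 15.42
position: [551.5, 23.2, 189.1]
orientation: [-180.0, -0.0, 161.8]
contact_force: [0.5, 0.0, -8.5]
opening: 14.2
finger_force: 79.4
```

Request:
{"name": "jog_arm", "arguments": {"steps": [-1,0,0,1.5,0,0,0,-1,0,0,1.5,0,0,0,-1,0,0,0,0,0,0,-1,0,0,0,0,0,0]}}

```text
time_s: 15.92
position: [551.9, 23.3, 187.2]
orientation: [180.0, 0.0, 161.8]
contact_force: [-5.5, 0.7, 6.2]
opening: 14.2
finger_force: 81.2
```

Seated. I'll release, rise, close the fingers, turn to yaw 173° and go outside the near bar end.

Request:
{"name": "jog_arm", "arguments": {"steps": [1,0,0,0,0,0,0,1,0,0,0,0,0,0,1,0,0,-5,0,0,0,1,0,0,-25,0,0,0,1,0,0,-30,0,0,0,-1,0,0,0,0,0,-0.098,-1,0,0,0,0,0,-0.098,-1,14.4,-28.6,0,0,0,0,-1,14.4,-28.6,0,0,0,0,-1,14.4,-28.6,0,0,0,0]}}

```text
time_s: 17.18
position: [498.1, -57.5, 246.7]
orientation: [180.0, 0.1, 173.1]
contact_force: [-0.2, -0.1, -0.1]
opening: 0.0
finger_force: 0.0
```

Request:
{"name": "jog_arm", "arguments": {"steps": [-1,0,0,0,0,0,0,-1,0,0,0,0,0,0,-1,0,0,0,0,0,0]}}

```text
time_s: 17.55
position: [499.0, -55.7, 246.4]
orientation: [180.0, 0.0, 173.2]
contact_force: [-0.2, 0.2, -0.1]
opening: 0.1
finger_force: 0.0
```

```bash
python3 - <<'E'
from h import *
import json
c2=snap('wrist','w4.png'); json.dump({k:np.array(v).tolist() for k,v in c2.items()},open('w4.json','w'))
s=ctrl.state(); print(s['time_s'],s['position'],s['orientation'],s['opening'])
E
```

```text
17.6 [498.89630902 -55.76209521 246.2997153 ] [1.79994753e+02 1.01990500e-02 1.73170862e+02] -0.11460839494015021
```

View pics/w4.png

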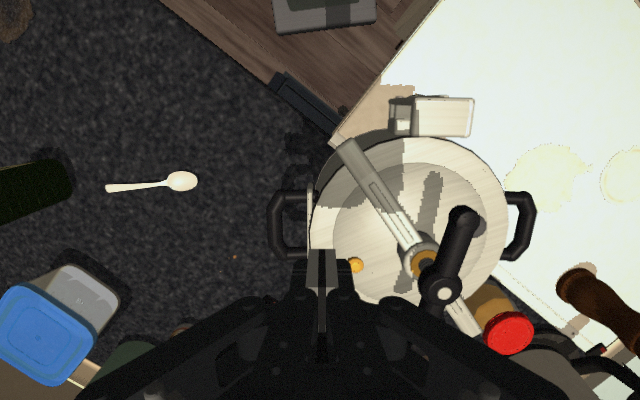

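The lid is on the rim, the bar end at (345,150) is open to the left, and the hook is at (435,115). I'll descend outside the bar and start pushing.

Request:
{"name": "jog_arm", "arguments": {"steps": [-1,0,0,25,0,0,0,-1,0,0,35,0,0,0,-1,0,0,30,0,0,0,-1,0,0,15,0,0,0,-1,0,0,0,0,0,0,-1,0,0,0,0,0,0]}}

```text
time_s: 18.35
position: [499.3, -56.7, 142.3]
orientation: [180.0, 0.1, 173.1]
contact_force: [-0.3, 0.4, -1.0]
opening: -0.1
finger_force: 0.0
```

Request:
{"name": "jog_arm", "arguments": {"steps": [-1,3.7,6.1,0,0,0,0,-1,3.7,6.1,0,0,0,0,-1,3.7,6.1,0,0,0,0,-1,3.7,6.1,0,0,0,0,-1,3.7,6.1,0,0,0,0,-1,0,0,0,0,0,0]}}

```text
time_s: 19.1
position: [483.1, -23.6, 141.2]
orientation: [180.0, -0.0, 173.1]
contact_force: [-0.6, -0.7, 1.3]
opening: 0.1
finger_force: 0.8
```

Request:
{"name": "jog_arm", "arguments": {"steps": [-1,3.4,6,0,0,0,0,-1,3.4,6,0,0,0,0,-1,3.4,6,0,0,0,0,-1,2.4,4,0,0,0,0,-1,0,0,0,0,0,0]}}

```text
time_s: 19.73
position: [473.7, -0.2, 141.3]
orientation: [180.0, -0.0, 173.1]
contact_force: [0.2, -0.8, -0.3]
opening: 0.1
finger_force: 0.0
```

Request:
{"name": "jog_arm", "arguments": {"steps": [-1,1,3,0,0,0,0,-1,1,2,0,0,0,0,-1,0,0,0,0,0,0]}}

```text
time_s: 20.1
position: [472.4, 4.5, 141.3]
orientation: [180.0, -0.0, 173.1]
contact_force: [0.0, -0.6, -0.1]
opening: 0.4
finger_force: 0.1
```

Request:
{"name": "jog_arm", "arguments": {"steps": [-1,0,2,0,0,0,0,-1,0,2,0,0,0,0,-1,0,0,0,0,0,0]}}

```text
time_s: 20.48
position: [472.7, 8.5, 141.2]
orientation: [180.0, -0.0, 173.1]
contact_force: [-0.5, -0.7, 0.3]
opening: 0.4
finger_force: 0.3
```

Request:
{"name": "jog_arm", "arguments": {"steps": [-1,0,2,0,0,0,0,-1,0,0,0,0,0,0]}}

```text
time_s: 20.72
position: [473.1, 10.5, 141.3]
orientation: [180.0, -0.0, 173.1]
contact_force: [-0.8, -1.9, 1.3]
opening: -0.3
finger_force: 0.3
```

```bash
python3 - <<'E'
from h import *
import json
c2=snap('wrist','w5.png'); json.dump({k:np.array(v).tolist() for k,v in c2.items()},open('w5.json','w'))
s=ctrl.state(); print(s['time_s'],s['position'],s['contact_force'])
E
```

```text
20.775 [473.21739808  10.43260645 141.28084021] [-1.34656934 -0.7106555  -0.90624915]
```

View pics/w5.png

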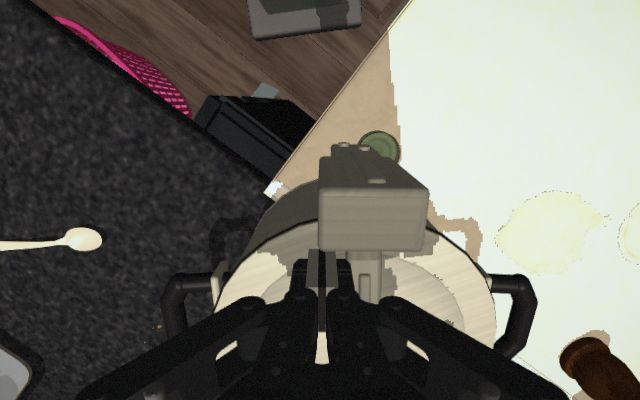

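The bar at (368,270) is now nearly centred under the lip (centre (373,215)). I'll continue to the stop.

Request:
{"name": "jog_arm", "arguments": {"steps": [-1,0,1.5,0,0,0,0,-1,0,0,0,0,0,0]}}

```text
time_s: 21.02
position: [473.3, 11.9, 141.3]
orientation: [180.0, -0.0, 173.1]
contact_force: [-0.8, -0.1, 0.4]
opening: -0.3
finger_force: 0.4
```

Request:
{"name": "jog_arm", "arguments": {"steps": [-1,0,1.5,0,0,0,0,-1,0,0,0,0,0,0]}}

```text
time_s: 21.28
position: [473.4, 13.2, 141.3]
orientation: [-180.0, -0.0, 173.1]
contact_force: [-0.2, -1.1, 0.4]
opening: 0.3
finger_force: 0.8
```

Request:
{"name": "jog_arm", "arguments": {"steps": [-1,0,1.5,0,0,0,0,-1,0,0,0,0,0,0]}}

```text
time_s: 21.52
position: [473.4, 13.6, 141.2]
orientation: [-179.9, -0.0, 173.0]
contact_force: [-1.6, -5.3, 0.9]
opening: -0.2
finger_force: 2.6
```

Stop met (5 N). I'll back off, rise, and look at the T from above.

Request:
{"name": "jog_arm", "arguments": {"steps": [-1,0,-7,0,0,0,0,-1,0,-8,0,0,0,0,-1,0,0,-30,0,0,0,-1,0,0,-50,0,0,0,-1,0,0,-50,0,0,0,1,-25,8,-20,0,0,0,1,-25,8,0,0,0,0,1,-25,8,0,0,0,0,1,0,0,0,0,0,0,1,0,0,0,0,0,0]}}

```text
time_s: 22.78
position: [548.5, 14.2, 291.0]
orientation: [-180.0, -0.1, 173.1]
contact_force: [-0.0, 0.2, -0.9]
opening: 85.4
finger_force: 0.0
```

```bash
python3 - <<'E'
from h import *
import json
c2=snap('wrist','w6.png'); json.dump({k:np.array(v).tolist() for k,v in c2.items()},open('w6.json','w'))
s=ctrl.state(); print(s['time_s'],s['position'],s['orientation'],s['q'],s['opening'])
E
```

```text
22.825 [548.43237957  14.22070188 291.17278311] [ 1.79998868e+02 -3.66120265e-02  1.73049239e+02] [-24.5426934   12.39915883  19.65602367 103.45608673  -4.58247994
  64.95283314  79.68415818] 85.3205499264018
```

View pics/w6.png

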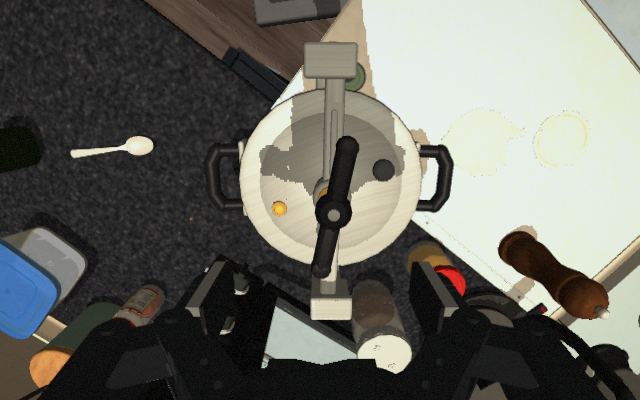

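The bar lies under both hooks (lips at (330,60) and (331,300)). T ends are at (347,140) and (320,272), so it did not turn.

```bash
python3 - <<'E'
from h import *
import json
c=json.load(open('w6.json'))
p=atz(c,[(348,136),(320,278)],203); d=p[0]-p[1]; print(p.mean(0),np.linalg.norm(d),np.degrees(np.arctan2(d[1],d[0])))
print(atz(c,[(334,215)],207))
p=np.vstack([atz(c,[(241,180),(420,180)],120),atz(c,[(331,90),(331,266)],120)]);print(p[:2].mean(0),p[2:].mean(0))
E
```

```text
[552.34575555  23.200066   203.        ] 121.58350587239343 163.1074265870652
[[553.11725997  23.7907933  207.        ]]
[546.30765352  24.33854401 120.        ] [552.69288469  24.06505317 120.        ]
```

Request:
{"name": "jog_arm", "arguments": {"steps": [1,0,0,0,0,0,0.095,1,0,0,0,0,0,0.095,1,-1,10,30,0,0,0,1,0,0,30,0,0,0,1,0,0,20,0,0,0,1,0,0,0,0,0,0,1,0,0,0,0,0,0]}}

```text
time_s: 23.7
position: [553.5, 23.7, 212.3]
orientation: [180.0, 0.1, 162.2]
contact_force: [-0.5, -1.0, 0.7]
opening: 84.9
finger_force: 0.0
```

Request:
{"name": "jog_arm", "arguments": {"steps": [1,0.8,-0.6,10,0,0,0,1,0,0,9.5,0,0,0,1,0,0,0,0,0,0,-1,0,0,0,0,0,0,-1,0,0,0,0,0,0,-1,0,0,0,0,0,0,-1,0,0,0,0,0,0,-1,0,0,0,0,0,0], "grip_force": 50}}

```text
time_s: 24.7
position: [552.3, 23.2, 192.1]
orientation: [-180.0, 0.0, 162.2]
contact_force: [-1.7, -1.6, 2.9]
opening: 15.0
finger_force: 51.8
```

```bash
python3 - <<'E'
from h import *
s=ctrl.state(); print(s['time_s'],s['position'],s['orientation'],s['contact_force'],s['wrist_torque'],s['opening'],s['finger_force'])
E
```

```text
24.7 [552.30468933  23.20767946 192.14072748] [-1.79997152e+02  7.55208270e-03  1.62163974e+02] [-1.72085112 -1.57738633  2.94173536] [-0.20966796  0.34763843 -0.02874851] 14.993607959676071 51.799612641334534
```

Request:
{"name": "jog_arm", "arguments": {"steps": [-1,0,0,0,0,0,0.1,-1,0,0,0,0,0,0.1,-1,0,0,0,0,0,0.1,-1,0,0,0,0,0,0.1,-1,0,0,0,0,0,0.1,-1,0,0,0,0,0,0.1]}}

```text
time_s: 25.45
position: [552.5, 23.5, 192.1]
orientation: [180.0, 0.0, 127.6]
contact_force: [-0.4, -0.5, 2.4]
opening: 14.7
finger_force: 51.7
```

```bash
cat > st.py <<'E'
from h import *
s=ctrl.state(); print(s['time_s'],s['position'].round(1),s['orientation'].round(1),s['contact_force'].round(1),s['wrist_torque'].round(3),round(s['q'][6],1),round(s['opening'],1))
E
python3 st.py
```

```text
25.45 [552.5  23.5 192.1] [180.    0.  127.6] [-0.4 -0.5  2.4] [-0.097  0.158  0.12 ] 39.4 14.7
```

Request:
{"name": "jog_arm", "arguments": {"steps": [-1,0,0,0,0,0,0.12,-1,0,0,0,0,0,0.12,-1,0,0,0,0,0,0.12,-1,0,0,0,0,0,0.12,-1,0,0,0,0,0,0.12,-1,0,0,0,0,0,0.12,-1,0,0,0,0,0,0.12,-1,0,0,0,0,0,0.12,-1,0,0,0,0,0,0.12,-1,0,0,0,0,0,0.12]}}

```text
time_s: 26.7
position: [553.2, 23.6, 192.2]
orientation: [179.9, -0.1, 58.9]
contact_force: [1.8, -0.6, 0.7]
opening: 14.6
finger_force: 51.4
```

```bash
python3 st.py
```

```text
26.7 [553.2  23.6 192.2] [ 1.799e+02 -1.000e-01  5.890e+01] [ 1.8 -0.6  0.7] [-0.188 -0.325  0.117] -21.6 14.6
```

Request:
{"name": "jog_arm", "arguments": {"steps": [-1,0,0,0,0,0,0.12,-1,0,0,0,0,0,0.12,-1,0,0,0,0,0,0.12,-1,0,0,0,0,0,0.12,-1,0,0,0,0,0,0.12,-1,0,0,0,0,0,0.12,-1,0,0,0,0,0,0.12,-1,0,0,0,0,0,0.12,-1,0,0,0,0,0,0.12,-1,0,0,0,0,0,0.12]}}

```text
time_s: 27.95
position: [553.4, 23.0, 192.2]
orientation: [180.0, -0.2, -9.9]
contact_force: [1.5, -2.8, -0.0]
opening: 14.7
finger_force: 51.2
```

```bash
python3 st.py
```

```text
27.95 [553.4  23.  192.2] [180.   -0.2  -9.9] [ 1.5 -2.8 -0. ] [-0.499 -0.469  0.09 ] -78.4 14.7
```

Request:
{"name": "jog_arm", "arguments": {"steps": [-1,0,0,0,0,0,0.12,-1,0,0,0,0,0,0.12,-1,0,0,0,0,0,0.12,-1,0,0,0,0,0,0.12,-1,0,0,0,0,0,0.12,-1,0,0,0,0,0,0.12,-1,0,0,0,0,0,0.12,-1,0,0,0,0,0,0.12,-1,0,0,0,0,0,0.12]}}

```text
time_s: 29.08
position: [553.0, 22.5, 192.2]
orientation: [-179.9, -0.1, -71.8]
contact_force: [1.4, -3.3, 1.1]
opening: 14.4
finger_force: 51.4
```

```bash
python3 st.py
```

```text
29.075 [553.   22.5 192.2] [-1.799e+02 -1.000e-01 -7.180e+01] [ 1.4 -3.3  1.1] [-0.806 -0.149  0.148] -127.2 14.4
```

234° done with only friction torque. I'll regrasp half a turn back.

Request:
{"name": "jog_arm", "arguments": {"steps": [1,0,0,0,0,0,0,1,0,0,0,0,0,0,1,0,0,-10,0,0,0,1,0,0,-25,0,0,0,1,0,0,0,0,0,-0.18,1,0,0,0,0,0,-0.18,1,0,0,0,0,0,-0.18,1,0,0,0,0,0,-0.18,1,0,0,0,0,0,-0.18,1,0,0,0,0,0,-0.18]}}

```text
time_s: 30.32
position: [552.5, 23.5, 227.6]
orientation: [-180.0, -0.1, -9.3]
contact_force: [0.0, -0.8, 0.2]
opening: 85.3
finger_force: 0.0
```

Request:
{"name": "jog_arm", "arguments": {"steps": [1,0,0,0,0,0,-0.18,1,0,0,0,0,0,-0.18,1,0,0,0,0,0,-0.18,1,0,0,0,0,0,-0.18,1,0,0,0,0,0,-0.18,1,0,0,0,0,0,-0.18,1,0,0,0,0,0,-0.18,1,0,0,0,0,0,-0.18,1,0,0,0,0,0,-0.18,1,0,0,0,0,0,-0.18]}}

```text
time_s: 31.58
position: [552.5, 23.2, 227.7]
orientation: [179.9, -0.0, 93.8]
contact_force: [-0.4, -0.5, -0.1]
opening: 85.7
finger_force: 0.0
```

Request:
{"name": "jog_arm", "arguments": {"steps": [1,0,0,0,0,0,-0.18,1,0,0,0,0,0,-0.08,1,0,0,0,0,0,0,1,0,0,0,0,0,0]}}

```text
time_s: 32.08
position: [552.4, 23.4, 227.2]
orientation: [180.0, 0.0, 108.2]
contact_force: [-0.7, -1.1, 0.3]
opening: 85.4
finger_force: 0.0
```

```bash
python3 st.py
```

```text
32.075 [552.4  23.4 227.2] [180.    0.  108.2] [-0.7 -1.1  0.3] [-0.01  -0.029 -0.   ] 20.9 85.4
```

Yaw and position are right; I'll go down 35 mm and grip.

Request:
{"name": "jog_arm", "arguments": {"steps": [1,0,0,20,0,0,0,1,0,0,15,0,0,0,1,0,0,0,0,0,0,-1,0,0,0,0,0,0,-1,0,0,0,0,0,0,-1,0,0,0,0,0,0,-1,0,0,0,0,0,0,-1,0,0,0,0,0,0]}}

```text
time_s: 33.08
position: [552.6, 23.6, 192.3]
orientation: [179.9, -0.0, 108.3]
contact_force: [-1.2, 0.3, 3.9]
opening: 14.9
finger_force: 52.6
```

Request:
{"name": "jog_arm", "arguments": {"steps": [-1,0,0,0,0,0,0.06,-1,0,0,0,0,0,0.06,-1,0,0,0,0,0,0.06]}}

```text
time_s: 33.45
position: [552.8, 23.7, 192.3]
orientation: [179.9, -0.0, 97.9]
contact_force: [0.4, 0.1, 2.4]
opening: 14.8
finger_force: 52.6
```

```bash
python3 st.py
```

```text
33.45 [552.8  23.7 192.3] [179.9  -0.   97.9] [0.4 0.1 2.4] [0.017 0.029 0.144] 13.4 14.8
```

Request:
{"name": "jog_arm", "arguments": {"steps": [-1,0,0,0,0,0,0.05,-1,0,0,0,0,0,0.05,-1,0,0,0,0,0,0.05,-1,0,0,0,0,0,0.05], "grip_force": 25}}

```text
time_s: 33.95
position: [552.9, 23.7, 192.3]
orientation: [179.9, -0.0, 86.5]
contact_force: [0.7, 1.0, 3.1]
opening: 14.6
finger_force: 52.6
```

```bash
python3 st.py
```

```text
33.95 [552.9  23.7 192.3] [179.9  -0.   86.5] [0.7 1.  3.1] [ 0.066 -0.089  0.133] 3.3 14.6
```

Request:
{"name": "jog_arm", "arguments": {"steps": [-1,0,0,0,0,0,0.05,-1,0,0,0,0,0,0.05,-1,0,0,0,0,0,0.05]}}

```text
time_s: 34.33
position: [553.0, 23.7, 192.3]
orientation: [179.9, -0.0, 77.9]
contact_force: [0.1, 0.4, 2.9]
opening: 14.5
finger_force: 52.5
```

```bash
python3 st.py
```

```text
34.325 [553.   23.7 192.3] [179.9  -0.   77.9] [0.1 0.4 2.9] [ 0.025 -0.095  0.11 ] -4.2 14.5
```

Request:
{"name": "jog_arm", "arguments": {"steps": [-1,0,0,0,0,0,0.05,-1,0,0,0,0,0,0.05,-1,0,0,0,0,0,0.05]}}

```text
time_s: 34.7
position: [553.1, 23.7, 192.3]
orientation: [179.9, -0.0, 69.3]
contact_force: [0.7, 1.2, 2.7]
opening: 14.6
finger_force: 52.5
```

```bash
python3 st.py
```

```text
34.7 [553.1  23.7 192.3] [179.9  -0.   69.3] [0.7 1.2 2.7] [ 0.048 -0.233  0.085] -11.7 14.6
```

Request:
{"name": "jog_arm", "arguments": {"steps": [-1,0,0,0,0,0,0.05,-1,0,0,0,0,0,0.05,-1,0,0,0,0,0,0.05]}}

```text
time_s: 35.08
position: [553.2, 23.6, 192.3]
orientation: [179.9, -0.1, 60.7]
contact_force: [1.1, -0.5, 1.5]
opening: 14.5
finger_force: 52.4
```

```bash
python3 st.py
```

```text
35.075 [553.2  23.6 192.3] [ 1.799e+02 -1.000e-01  6.070e+01] [ 1.1 -0.5  1.5] [-0.024 -0.272  0.034] -19.1 14.5
```

Request:
{"name": "jog_arm", "arguments": {"steps": [-1,0,0,0,0,0,0.05,-1,0,0,0,0,0,0.05,-1,0,0,0,0,0,0.05]}}

```text
time_s: 35.45
position: [553.2, 23.6, 192.3]
orientation: [179.9, -0.1, 52.1]
contact_force: [2.4, -0.7, 1.4]
opening: 14.6
finger_force: 52.4
```

```bash
python3 st.py
```

```text
35.45 [553.2  23.6 192.3] [ 1.799e+02 -1.000e-01  5.210e+01] [ 2.4 -0.7  1.4] [-0.038 -0.386  0.157] -26.4 14.6
```

Request:
{"name": "jog_arm", "arguments": {"steps": [-1,0,0,0,0,0,0.04,-1,0,0,0,0,0,0.04,-1,0,0,0,0,0,0.04]}}

```text
time_s: 35.83
position: [553.2, 23.6, 192.3]
orientation: [179.9, -0.1, 45.2]
contact_force: [4.4, -0.1, 2.4]
opening: 14.9
finger_force: 52.6
```

```bash
python3 st.py
```

```text
35.825 [553.2  23.6 192.3] [ 1.799e+02 -1.000e-01  4.520e+01] [ 4.4 -0.1  2.4] [-0.042 -0.861  0.155] -32.2 14.9
```

Request:
{"name": "jog_arm", "arguments": {"steps": [-1,-0.3,0,0,0,0,0.04,-1,0,0,0,0,0,0.04]}}

```text
time_s: 36.08
position: [553.2, 23.5, 192.3]
orientation: [179.9, -0.1, 40.6]
contact_force: [4.9, 1.0, 2.5]
opening: 14.7
finger_force: 52.6
```

```bash
python3 st.py
```

```text
36.075 [553.2  23.5 192.3] [ 1.799e+02 -1.000e-01  4.060e+01] [4.9 1.  2.5] [ 0.033 -1.192  0.082] -36.1 14.7
```

Request:
{"name": "jog_arm", "arguments": {"steps": [-1,0,0,0,0,0,0.04,-1,0,0,0,0,0,0.04,-1,0,0,0,0,0,0.04]}}

```text
time_s: 36.45
position: [553.2, 23.5, 192.3]
orientation: [179.9, -0.1, 33.7]
contact_force: [5.7, 0.1, 3.1]
opening: 14.8
finger_force: 52.6
```

```bash
python3 st.py
```

```text
36.45 [553.2  23.5 192.3] [ 1.799e+02 -1.000e-01  3.370e+01] [5.7 0.1 3.1] [ 0.007 -1.165  0.093] -41.8 14.8
```

Request:
{"name": "jog_arm", "arguments": {"steps": [-1,0,0,0,0,0,0.04,-1,0,0,0,0,0,0.04,-1,0,0,0,0,0,0.04]}}

```text
time_s: 36.83
position: [553.2, 23.4, 192.3]
orientation: [179.9, -0.1, 26.8]
contact_force: [4.9, -0.0, 3.0]
opening: 14.6
finger_force: 52.6
```

```bash
python3 st.py
```

```text
36.825 [553.2  23.4 192.3] [ 1.799e+02 -1.000e-01  2.680e+01] [ 4.9 -0.   3. ] [-0.039 -1.199  0.094] -47.5 14.6
```

Request:
{"name": "jog_arm", "arguments": {"steps": [-1,0,0,0,0,0,0.05,-1,0,0,0,0,0,0.05,-1,0,0,0,0,0,0.05]}}

```text
time_s: 37.2
position: [553.3, 23.4, 192.3]
orientation: [179.9, -0.1, 18.2]
contact_force: [5.7, 0.3, 3.2]
opening: 14.4
finger_force: 52.6
```

```bash
python3 st.py
```

```text
37.2 [553.3  23.4 192.3] [ 1.799e+02 -1.000e-01  1.820e+01] [5.7 0.3 3.2] [-0.132 -1.165  0.122] -54.5 14.4
```

Request:
{"name": "jog_arm", "arguments": {"steps": [-1,0,0,0,0,0,0.05,-1,0,0,0,0,0,0.05,-1,0,0,0,0,0,0.05]}}

```text
time_s: 37.58
position: [553.3, 23.3, 192.3]
orientation: [180.0, -0.1, 9.6]
contact_force: [6.1, -0.8, 4.0]
opening: 14.5
finger_force: 52.6
```

```bash
python3 st.py
```

```text
37.575 [553.3  23.3 192.3] [ 1.8e+02 -1.0e-01  9.6e+00] [ 6.1 -0.8  4. ] [-0.174 -1.208  0.165] -61.4 14.5
```

Request:
{"name": "jog_arm", "arguments": {"steps": [-1,0,0,0,0,0,0.04,-1,0,0,0,0,0,0.04]}}

```text
time_s: 37.83
position: [553.2, 23.2, 192.3]
orientation: [180.0, -0.1, 5.1]
contact_force: [6.3, -0.4, 1.9]
opening: 14.6
finger_force: 52.6
```

```bash
python3 st.py
```

```text
37.825 [553.2  23.2 192.3] [ 1.8e+02 -1.0e-01  5.1e+00] [ 6.3 -0.4  1.9] [-0.186 -1.172  0.105] -65.1 14.6
```

Request:
{"name": "jog_arm", "arguments": {"steps": [-1,0,0,0,0,0,0.04,-1,0,0,0,0,0,0.04,-1,0,0,0,0,0,0.04]}}

```text
time_s: 38.2
position: [553.2, 23.2, 192.3]
orientation: [180.0, -0.1, -1.8]
contact_force: [4.8, 0.2, 3.6]
opening: 14.8
finger_force: 52.6
```

```bash
python3 st.py
```

```text
38.2 [553.2  23.2 192.3] [ 1.8e+02 -1.0e-01 -1.8e+00] [4.8 0.2 3.6] [-0.195 -1.17   0.067] -70.6 14.8
```

Request:
{"name": "jog_arm", "arguments": {"steps": [-1,0,0,0,0,0,0.04,-1,0,0,0,0,0,0.04,-1,0,0,0,0,0,0.04]}}

```text
time_s: 38.58
position: [553.2, 23.1, 192.3]
orientation: [180.0, -0.1, -8.7]
contact_force: [5.5, -0.2, 2.3]
opening: 14.7
finger_force: 52.6
```

```bash
python3 st.py
```

```text
38.575 [553.2  23.1 192.3] [ 1.8e+02 -1.0e-01 -8.7e+00] [ 5.5 -0.2  2.3] [-0.224 -1.158  0.123] -76.0 14.7
```

Request:
{"name": "jog_arm", "arguments": {"steps": [-1,0,0,0,0,0,0.04,-1,0,0,0,0,0,0.04,-1,0,0,0,0,0,0.04,-1,0,0,0,0,0,0.03]}}

```text
time_s: 39.08
position: [553.2, 23.1, 192.3]
orientation: [-180.0, -0.1, -17.3]
contact_force: [5.3, -0.9, 3.0]
opening: 14.3
finger_force: 52.6
```

```bash
python3 st.py
```

```text
39.075 [553.2  23.1 192.3] [-1.80e+02 -1.00e-01 -1.73e+01] [ 5.3 -0.9  3. ] [-0.261 -1.202  0.073] -82.8 14.3
```

Request:
{"name": "jog_arm", "arguments": {"steps": [-1,0,0,0,0,0,0.04,-1,0,0,0,0,0,0.04,-1,0,0,0,0,0,0.04,-1,0,0,0,0,0,0.03]}}

```text
time_s: 39.58
position: [553.1, 23.0, 192.3]
orientation: [-180.0, -0.1, -25.9]
contact_force: [5.0, -1.7, 3.9]
opening: 14.7
finger_force: 52.6
```

```bash
python3 st.py
```

```text
39.575 [553.1  23.  192.3] [-1.80e+02 -1.00e-01 -2.59e+01] [ 5.  -1.7  3.9] [-0.295 -1.148  0.088] -89.6 14.7
```

Request:
{"name": "jog_arm", "arguments": {"steps": [-1,0,0,0,0,0,0.04,-1,0,0,0,0,0,0.04,-1,0,0,0,0,0,0.04,-1,0,0,0,0,0,0.03]}}

```text
time_s: 40.08
position: [553.1, 22.9, 192.3]
orientation: [-180.0, -0.1, -34.5]
contact_force: [5.4, -1.6, 3.4]
opening: 14.5
finger_force: 52.6
```

```bash
python3 st.py
```

```text
40.075 [553.1  22.9 192.3] [-1.80e+02 -1.00e-01 -3.45e+01] [ 5.4 -1.6  3.4] [-0.337 -1.093  0.084] -96.3 14.5
```

Request:
{"name": "jog_arm", "arguments": {"steps": [-1,0,0,0,0,0,0.04,-1,0,0,0,0,0,0.04,-1,0,0,0,0,0,0.04,-1,0,0,0,0,0,0.03]}}

```text
time_s: 40.58
position: [553.0, 22.8, 192.3]
orientation: [-179.9, -0.1, -43.1]
contact_force: [5.4, -1.4, 4.1]
opening: 14.5
finger_force: 52.6
```

```bash
python3 st.py
```

```text
40.575 [553.   22.8 192.3] [-1.799e+02 -1.000e-01 -4.310e+01] [ 5.4 -1.4  4.1] [-0.35  -1.06   0.125] -103.0 14.5
```

Request:
{"name": "jog_arm", "arguments": {"steps": [-1,0,0,0,0,0,0.04,-1,0,0,0,0,0,0.04,-1,0,0,0,0,0,0.03]}}

```text
time_s: 40.95
position: [552.9, 22.7, 192.3]
orientation: [-179.9, -0.1, -49.4]
contact_force: [5.0, -2.7, 3.8]
opening: 14.4
finger_force: 52.6
```

```bash
python3 st.py
```

```text
40.95 [552.9  22.7 192.3] [-1.799e+02 -1.000e-01 -4.940e+01] [ 5.  -2.7  3.8] [-0.374 -1.007  0.114] -108.0 14.4
```

Request:
{"name": "jog_arm", "arguments": {"steps": [-1,0,0,0,0,0,0.04,-1,0,0,0,0,0,0.04,-1,0,0,0,0,0,0.04]}}

```text
time_s: 41.32
position: [552.9, 22.7, 192.3]
orientation: [-179.9, -0.1, -56.3]
contact_force: [5.1, -2.0, 3.6]
opening: 15.0
finger_force: 52.7
```

```bash
python3 st.py
```

```text
41.325 [552.9  22.7 192.3] [-1.799e+02 -1.000e-01 -5.630e+01] [ 5.1 -2.   3.6] [-0.477 -1.038  0.142] -113.4 15.0
```

Request:
{"name": "jog_arm", "arguments": {"steps": [-1,0,0,0,0,0,0.04,-1,0,0,0,0,0,0.04,-1,0,0,0,0,0,0.03]}}

```text
time_s: 41.7
position: [552.8, 22.7, 192.3]
orientation: [-179.9, -0.1, -62.6]
contact_force: [4.4, -3.2, 4.3]
opening: 14.6
finger_force: 52.7
```

```bash
python3 st.py
```

```text
41.7 [552.8  22.7 192.3] [-1.799e+02 -1.000e-01 -6.260e+01] [ 4.4 -3.2  4.3] [-0.461 -1.028  0.218] -118.4 14.6
```

Request:
{"name": "jog_arm", "arguments": {"steps": [-1,0,0,0,0,0,0]}}

```text
time_s: 41.82
position: [552.8, 22.7, 192.3]
orientation: [-179.9, -0.1, -62.5]
contact_force: [4.7, -1.9, 4.4]
opening: 14.9
finger_force: 52.8
```

```bash
python3 st.py; python3 - <<'E'
from h import *
t=[]
for i in range(8): ctrl.grab_frame('top'); t.append(ctrl.state()['wrist_torque'][2])
print(np.round(t,3),np.mean(t))
E
```

```text
41.825 [552.8  22.7 192.3] [-1.799e+02 -1.000e-01 -6.250e+01] [ 4.7 -1.9  4.4] [-0.529 -1.091  0.075] -118.4 14.9
[0.051 0.023 0.047 0.072 0.08  0.069 0.097 0.059] 0.06229180599108416
```

Request:
{"name": "jog_arm", "arguments": {"steps": [-1,0,0,0,0,0,0.03,-1,0,0,0,0,0,0.03]}}

```text
time_s: 42.48
position: [552.7, 22.7, 192.3]
orientation: [-179.9, -0.1, -66.0]
contact_force: [4.1, -2.1, 3.8]
opening: 14.6
finger_force: 52.7
```

```bash
python3 st.py
```

```text
42.475 [552.7  22.7 192.3] [-1.799e+02 -1.000e-01 -6.600e+01] [ 4.1 -2.1  3.8] [-0.606 -1.001  0.22 ] -121.2 14.6
```

```bash
cat > av.py <<'E'
from h import *
t=[]
for i in range(5): ctrl.grab_frame('top'); s=ctrl.state(); t.append(np.r_[s['wrist_torque'],s['contact_force']])
print(np.mean(t,0).round(3),s['orientation'][2],s['time_s'])
E
python3 av.py
```

```text
[-0.532 -1.044  0.109  4.514 -2.271  4.587] -65.92753112450946 42.725
```

Request:
{"name": "jog_arm", "arguments": {"steps": [-1,0,0,0,0,0,0.03]}}

```text
time_s: 42.85
position: [552.7, 22.7, 192.3]
orientation: [-179.9, -0.1, -67.7]
contact_force: [4.4, -2.1, 4.7]
opening: 14.6
finger_force: 52.7
```

```bash
python3 st.py; python3 av.py
```

```text
42.85 [552.7  22.7 192.3] [-1.799e+02 -1.000e-01 -6.770e+01] [ 4.4 -2.1  4.7] [-0.593 -1.044  0.249] -122.6 14.6
[-0.526 -1.027  0.134  4.549 -2.524  4.759] -67.64596685392365 43.1
```

Request:
{"name": "jog_arm", "arguments": {"steps": [-1,0,0,0,0,0,0.03]}}

```text
time_s: 43.22
position: [552.7, 22.7, 192.3]
orientation: [-179.9, -0.1, -69.4]
contact_force: [4.3, -3.6, 4.4]
opening: 14.8
finger_force: 52.7
```

```bash
python3 st.py; python3 av.py
```

```text
43.225 [552.7  22.7 192.3] [-1.799e+02 -1.000e-01 -6.940e+01] [ 4.3 -3.6  4.4] [-0.623 -1.058  0.291] -124.0 14.8
[-0.567 -0.999  0.142  4.477 -2.544  4.485] -69.36389603350764 43.475
```

Torque has climbed to about 0.25–0.29 while turning, so it is snug. I'll release and withdraw.

Request:
{"name": "jog_arm", "arguments": {"steps": [1,0,0,0,0,0,0,1,0,0,0,0,0,0,1,0,0,0,0,0,0,1,0,0,-10,0,0,0,1,0,0,-30,0,0,0,1,0,0,-40,0,0,0,1,0,0,-40,0,0,0,1,0,0,0,0,0,0,1,0,0,0,0,0,0,1,0,0,0,0,0,0]}}

```text
time_s: 44.72
position: [551.5, 23.6, 310.8]
orientation: [179.9, 0.0, -69.3]
contact_force: [-0.2, -0.2, 1.0]
opening: 85.5
finger_force: 0.0
```

```bash
python3 - <<'E'
from h import *
s=ctrl.state(); print(s['position'],s['contact_force'],s['opening'])
print(ctrl.job_done())
E
```

```text
[551.45665595  23.57216161 310.80958861] [-0.20965124 -0.18597115  1.01836566] 85.45977855365666
the job is handed in; nothing more can be done
None
```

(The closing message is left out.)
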